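# Seat the cup on the press-to-run blender and hold it down

## Robot

A 6-joint arm with a two-finger parallel gripper is mounted at the origin on a cart in front of the work surface, level with it; the furniture and walls round the work are solid. World frame = base frame: x ahead of the robot, y to its left, z up, the work surface at z = 0. Lengths are in m, angles in degrees, forces in N, time in s.
With the tool pointing down it reaches from about 0.325 to 0.925 m from the base axis. Payload 3.1 kg.
Tool frame: the origin (TCP) lies at the very end of the fingers, on their centre line; the grasp point (between the pads) lies 19 mm behind it (manip.pinch_z is the distance from the TCP to the grasp point, in m); z points along the fingers, y is the line along which they close (so a half turn about z gives the same grasp; the last joint's range is limited). The gripper opens to 85 mm and grips with 20 to 120 N. Pads are 22 mm wide; open, the fingers measure 114 mm over their backs; the gripper's body (76 mm by 85 mm) begins 54 mm behind the grasp point. The pads swing forward as they close: fully open they stand 13 mm farther back than shut.
Start: joints at [-76.731, 12.427, 92.441, -0, 75.132, -6.429], TCP at [0.211, -0.588, 0.231] pointing down, gripper open.
Joint ranges: [-157.48, 157.48], [-44.54, 120.13], [17.64, 146.25], [-64.5, 244.5], [7.68, 150.69], [-147.95, 147.95]. Speed limits (degrees/s): [159.86, 159.86, 180, 180, 180, 180].

## Interface

Orientations are given as [roll, pitch, yaw] about the fixed x, y, z axes, in that order (R = Rz(yaw) Ry(pitch) Rx(roll)).
In Python, from workcell import monitor, optics, job_done, manip gives the robot as it stands.
- The arm moves only by the shell command python3 -m creep 'ROWS' [FORCE]. ROWS is JSON, a list of rows, each a list of 3 entries, a list of its own where there are three numbers: the opening, from -1 (shut) to 1 (fully open), then the shift along the tool's x, y, z in m, then the turn, a rotation vector about the tool's x, y, z in degrees. A call has 1 to 12 rows; each row is the pose to reach, as a shift and turn from the pose commanded when the call began, along the tool's axes at that moment; what a row does not reach only later rows make up. A row lasts 1/8 s, in which the tool goes at most 62.5 mm and 10.7 degrees, less where a joint would pass 70% of its speed; a pose out of reach is approached as far as the arm can. A call with a gripper value outside its range is refused whole. The fingers move at their own pace and stop on an object; FORCE is the grip in N (left out, the last holds). Time passes only in rows, so rows that repeat a pose let the fingers close. It gives the time, the measured TCP pose, the force, the opening and the grip force at its end, in the units of the state.
- monitor.observe(): the state, without advancing time (a new reading comes with each control period).
- optics.snapshot(name): name is "scene" or "top"; returns the picture (480x640x3 uint8, blue, green, red); there is no depth.
- optics.camera_info(name): a dict with "fovy" (degrees; the focal length in pixels is half the picture's height over the tangent of half this angle, whatever the lens; pixels are square), "cx", "cy" (the principal point, pixels), "xyz" and "rotation" of the camera in the world. Camera axes: x right, y down, z forward; pixel columns grow to the right and rows downward; lengths in m; the calibration is good to about 2 mm. A picture is of the moment at which its call begins. camera_info takes no time and is no camera call.
- job_done(): hands the job in; it is judged then, once.
The state is a dict: "t": time; "joints": joint angles; "joint_velocities": joint speeds; "effort": joint torques, N m; "tool_pos": TCP position; "tcp_rot": TCP orientation; "contact_force": force on the tool from outside, world axes, zero at the start; "ft_torque": the same for the moment, N m; "opening": finger opening in m; "grip_force": force on a finger pad.
Only numpy, scipy, OpenCV 4.12 (cv2) and the standard library are available. Lean on these libraries where they do the work, as an engineer would, in place of code of your own. Each camera call takes 0.05 s, during which the arm holds its last target. There are 200 camera calls.

## Task

Pick up the blender cup that has the blade holder on it (it stands upside down on the worktop), set it on the blender base so that its three lugs drop into the three notches, then press it straight down against the spring as far as it goes, so that the blender runs, and keep it pressed for at least three seconds. The blender only runs while it is held down, so finish with the cup still gripped or pushed fully down: do not let go. Leave the drinking cup, jars, mug and glass where they stand.

Things in the scene. Friction and masses are not known exactly. Their poses are not given: they have to be found in the camera images.
- blender_base: Cordless blender base, dark round body 121 mm wide, 110 mm high, fixed by its suction foot. Origin: centre of the underside, z up; a small white light is on its -x side. Its grey collar, 104 mm across, surrounds an open well: bore 72 mm, floor 21 mm below the collar's top. The coupling in the well enters the hollow blade holder freely.
- well (a point): On the axis of the base, level with the collar's top (110 mm above the worktop); axes as the base.
- notch (a point): Mouth of one of the three equal notches in the bore's wall: 39 mm from the base's axis along its +x, level with the collar's top; the others are 120 degrees to either side. Each is 16 mm wide and reaches 42.5 mm from the axis; a small white line on the collar marks each.
- interlock (a joint): Travel (m) of the sprung interlock, 0 up, growing as pressed: three white tongues in the notches, moving together, tops 10 mm below the collar's top when up. They yield at 5 N and take 14 N at the end, about 0.0095, where the cup's foot meets the well's floor; the cup's weight alone does not move them. They spring back when let go. The motor runs above 0.008.
- blender_cup: The cup to use: clear blender cup upside down, flat closed end on top, 130.5 mm high, 0.2 to 0.33 kg, on its dark blade holder. Origin: centre of the underside, z up. From 68 to 127 mm up it is a straight wall 56 mm across: grip there. Below, it widens to the foot, 68 mm across (61 at the bevelled bottom). Underside above the worktop: 99 mm resting on the tongues, 89 fully pressed.
- lug (a point): Outer end of one of the three equal lugs of the cup's foot: 40 mm from the cup's axis along its +x, 7 mm above the underside; the others are 120 degrees to either side, so the cup fits the base in three ways. Lugs are round radial pins, 12 mm thick.
- drinking_cup: The other cup of the set, not to be used: same clear cup the right way up, 130 mm high, with a dark drinking lid 71 mm across on top and no lugs. Origin: centre of its underside.
- honey_jar: Glass honey jar with a black lid, 59 x 63 x 90 mm, bystander. Origin: centre of its underside.
- salt_shaker: Salt shaker, 44 mm across and 90 mm high, bystander. Origin: centre of its underside.
- spice_a: Spice jar, 43 mm across and 102 mm high, bystander. Origin: centre of its underside.
- spice_b: Spice jar, 42 mm across and 106 mm high, bystander. Origin: centre of its underside.
- mug_blue: Blue mug, 80 x 109 x 90 mm, bystander. Origin: under its middle.
- glass_a: Clear drinking glass, 70 mm across and 96 mm high, bystander. Origin: centre of its underside.

How it is judged:
By the outcome, as a careful person would: the job done as asked, in the order asked, and still so for the second after the job is handed in, while the arm keeps its last pose, push and grip.
It also fails if it takes over 48 s, if anything falls off the work surface, if the arm or the gripper's body presses on something with over 40 N, if the wrist force passes 120 N, or if a joint passes its speed limit or range.

## Working session

There is one attempt and no reset: what is moved stays moved. The work goes in short steps, Python scripts to look and compute and a shell command to move; the robot and the scene stay as the last step left them, time stands still between calls to the robot, and variables do not carry over. Pictures are saved under pics/ and viewed, at most 10 in all, crops included, and the job is handed in when it is done.

```bash
ls; mkdir -p pics; python3 - <<'E'
from workcell import monitor, optics, manip
import cv2
for n in("scene","top"):
    cv2.imwrite(f"pics/{n}0.png",optics.snapshot(n)); print(optics.camera_info(n))
print(monitor.observe(), manip)
E
```

```text
pics
{'fovy': 52.555431700711566, 'cx': 313.9628441775241, 'cy': 247.16966452548337, 'xyz': array([0.00195932, 0.5489932 , 0.850852  ]), 'rotation': array([-138.26028567,   -1.06880397, -122.70857495])}
{'fovy': 56.85796052449469, 'cx': 320.65912061556634, 'cy': 235.96548631160712, 'xyz': array([0.4070667 , 0.17351041, 0.97536212]), 'rotation': array([-1.68643174e+02, -8.75368187e-02, -8.96714576e+01])}
{'t': 0.1, 'joints': array([-7.67305224e+01,  1.24745243e+01,  9.25215304e+01, -3.21277915e-04,
        7.51318806e+01, -6.42980347e+00]), 'joint_velocities': array([-0.06967276, -0.07999045, -0.19171357, -0.08030514,  0.03037881,
        0.04592827]), 'effort': array([ 5.08166086e-04, -3.98073113e+01, -3.04969096e+01, -1.02921088e-04,
        4.24428930e-03,  1.31568083e-05]), 'tool_pos': array([ 0.21051094, -0.58768555,  0.23005576]), 'tcp_rot': array([-1.79872835e+02, -1.40185553e-02,  1.96993482e+01]), 'contact_force': array([0.14992066, 0.74252453, 0.04243207]), 'ft_torque': array([ 0.00170874,  0.01943736, -0.03618129]), 'grip_force': 0.0, 'opening': 0.08555701513326311} <Robot object at 0x7fa13d1a3b60>
```

View pics/scene0.png

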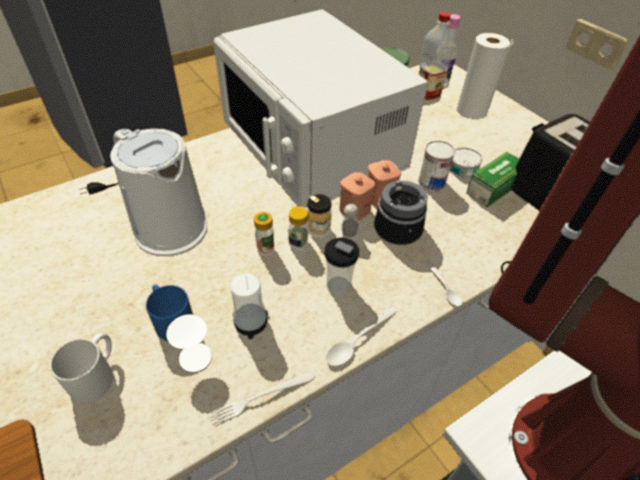

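View pics/top0.png

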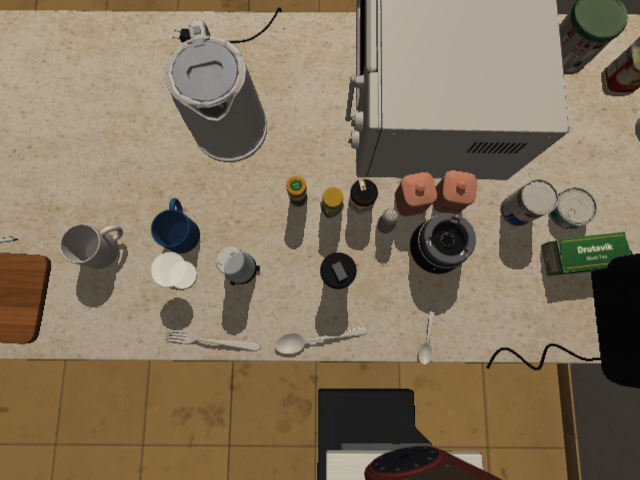

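The scene view shows the blender cup at about (248,305), with its dark foot at (251,320), and the base at (402,213). In the top view the cup is at (238,265) and the base at (445,243). The drinking cup is between them. Next I'll zoom in on both.

```bash
python3 - <<'E'
import cv2,numpy as np
def crop(n,x,y,s=80,k=5): 
    return cv2.resize(cv2.imread(f"pics/{n}0.png")[y-s//2+10:y+s//2-10,x-s//2:x+s//2],None,fx=k,fy=k,interpolation=cv2.INTER_CUBIC)
a=np.vstack([np.hstack([crop("top",240,265),crop("top",445,243)]),np.hstack([crop("scene",250,305),crop("scene",402,210)])])
cv2.imwrite("pics/z.png",a);print(a.shape)
E
```

```text
(600, 800, 3)
```

View pics/z.png

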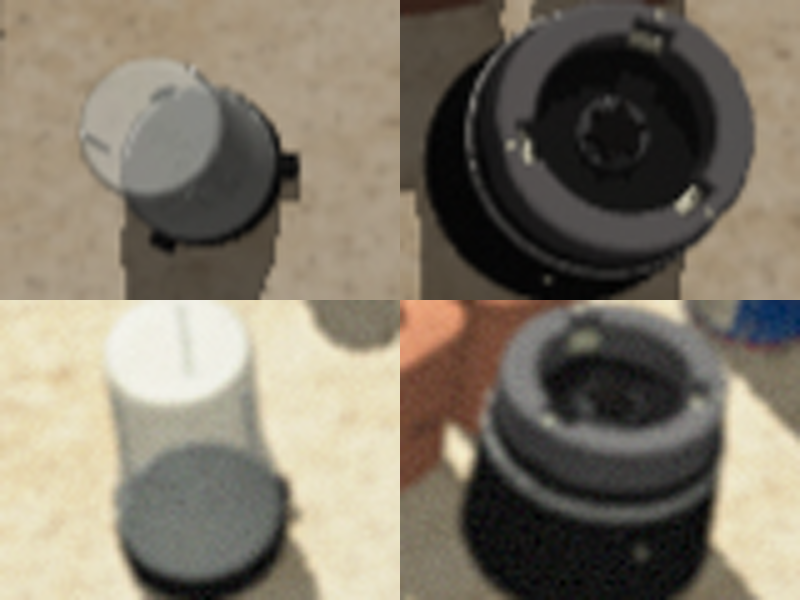

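The zoom shows two cup lugs in the top view, at about (258,268) and (232,283). The base notches carry white marks at about (457,216), (427,242) and (467,255) in the top view. Next step: mask and measure.

```bash
cat > h.py <<'E'
import cv2,numpy as np
from scipy.spatial.transform import Rotation as R
from scipy.optimize import least_squares
from workcell import optics
class Cam:
    def __init__(s,n):
        c=optics.camera_info(n); s.f=240/np.tan(np.radians(c['fovy']/2)); s.c=np.array([c['cx'],c['cy']]); s.p=np.array(c['xyz']); s.R=R.from_euler('xyz',c['rotation'],degrees=True).as_matrix()
    def ray(s,uv):
        uv=np.atleast_2d(np.float64(uv)); d=np.c_[(uv-s.c)/s.f,np.ones(len(uv))]@s.R.T; return d
    def plane(s,uv,z):
        d=s.ray(uv); return (s.p+d*((z-s.p[2])/d[:,2:]))[:,:2]
    def px(s,P):
        q=(np.atleast_2d(P)-s.p)@s.R; return q[:,:2]/q[:,2:]*s.f+s.c
def circ(P,r=None):
    m=np.median(P,0)
    f=(lambda q:np.hypot(*(P-q[:2]).T)-(r or q[2]))
    q=least_squares(f,[*m,r or .04],loss='soft_l1',f_scale=.001); return q.x,np.median(abs(f(q.x)))
def tri(a,ua,b,ub):
    da=a.ray(ua)[0];db=b.ray(ub)[0]
    k=np.linalg.lstsq(np.c_[da,-db],b.p-a.p,rcond=None)[0]
    A=a.p+k[0]*da;B=b.p+k[1]*db; return (A+B)/2,np.linalg.norm(A-B)
E
python3 - <<'E'
from h import *
C={n:Cam(n) for n in("scene","top")}
I={n:cv2.imread(f"pics/{n}0.png") for n in C}
box={"top":(405,205,495,275),"scene":(370,175,435,245)}
cen={}; marks={}
for n in C:
    x0,y0,x1,y1=box[n]; im=I[n][y0:y1,x0:x1]; g=cv2.cvtColor(im,cv2.COLOR_BGR2GRAY); hsv=cv2.cvtColor(im,cv2.COLOR_BGR2HSV)
    # bore: dark region bounded by collar
    best=None
    for t in (45,50,55,60):
        m=(g<t).astype(np.uint8); m=cv2.morphologyEx(m,cv2.MORPH_CLOSE,np.ones((3,3)))
        cs,_=cv2.findContours(m,cv2.RETR_EXTERNAL,cv2.CHAIN_APPROX_NONE)
        for c in cs:
            if 150<cv2.contourArea(c)<2500:
                p=c[:,0]+[x0,y0]; q,e=circ(C[n].plane(p,.11)); print(n,t,cv2.contourArea(c),p.mean(0),q*1000,e*1000)
    w=((g>105)).astype(np.uint8)
    k,_,st,ce=cv2.connectedComponentsWithStats(w)
    for i in range(1,k):
        if st[i,4]<40: u=ce[i]+[x0,y0]; print("  white",st[i,4],u,C[n].plane(u,.11)*1000)
# bright lid of cup, scene
im=I["scene"][265:345,215:285]; hsv=cv2.cvtColor(im,cv2.COLOR_BGR2HSV)
for s in(25,35,45):
    m=((hsv[...,1]<s)&(hsv[...,2]>200)).astype(np.uint8)
    cs,_=cv2.findContours(m,cv2.RETR_EXTERNAL,cv2.CHAIN_APPROX_NONE); c=max(cs,key=cv2.contourArea)
    p=c[:,0]+[215,265]; print("lid",s,cv2.contourArea(c),p.min(0),p.max(0),circ(C["scene"].plane(p,.1305)))
# lugs top: dark pixels
im=I["top"][235:295,200:280]; g=cv2.cvtColor(im,cv2.COLOR_BGR2GRAY)
for t in(35,45):
    k,_,st,ce=cv2.connectedComponentsWithStats((g<t).astype(np.uint8))
    for i in range(1,k):
        u=ce[i]+[200,235]; print("dark",t,st[i],u,C["top"].plane(u,.01)*1000)
E
```

```text
scene 45 863.0 [398.04615385 228.65384615] [503.44914779  -1.69046109  46.50600172] 4.031088498835107
scene 45 248.5 [403.07246377 197.46376812] [570.48415914 -75.37158109  24.19669446] 3.372928962065896
scene 50 1020.0 [400.4875     222.20416667] [504.01383473  -2.94658425  47.71997451] 9.166376772348686
scene 50 296.0 [403.6125 196.2625] [572.53711686 -76.97127157  27.28463436] 4.147556523208261
scene 55 1131.5 [400.18623482 221.72064777] [504.88312697  -3.11915906  48.68270193] 8.748270604198776
scene 55 355.5 [403.96103896 196.03896104] [574.27017589 -80.57023838  29.79081766] 1.7219056167650584
scene 60 1410.0 [397.58522727 221.375     ] [508.44900864  -9.16373441  54.06233105] 3.714621756113971
scene 60 386.5 [404.71084337 195.30120482] [575.27294084 -80.04761633  31.70457549] 1.4599529719046476
  white 9 [398.33333333 187.66666667] [[603.04351949 -84.57961514]]
  white 24 [379.41666667 204.875     ] [[580.19222869 -11.73015243]]
  white 1 [386. 216.] [[544.73148685  -2.28259688]]
  white 1 [390. 244.] [[475.56064441  41.95921947]]
top 45 884.0 [430.67901235 252.83950617] [560.
[... 1850 characters left out ...]
.71428571 252.64285714] [[ 548.93683518 -105.86450642]]
  white 2 [466.5 255. ] [[ 544.27921036 -115.05196404]]
lid 25 448.0 [231 274] [259 295] (array([0.52578275, 0.34915007, 0.02479948]), np.float64(0.000633668875738732))
lid 35 488.5 [230 273] [259 295] (array([0.52615358, 0.34903309, 0.02587298]), np.float64(0.0004775109824820406))
lid 45 849.0 [225 270] [279 307] (array([0.5153381 , 0.34155327, 0.03844928]), np.float64(0.007885033749613994))
dark 35 [37 28 22 21 62] [251.51612903 274.37096774] [[514.56279581 323.55828975]]
dark 35 [30 46  5  4 13] [232.         282.76923077] [[496.01012612 365.31264522]]
dark 45 [30 26 30 25 94] [247.74468085 275.93617021] [[511.09266784 331.65679273]]
```

```bash
python3 - <<'E'
from h import *
C={n:Cam(n) for n in("scene","top")};T=C["top"];S=C["scene"]
im=cv2.imread("pics/top0.png"); g=cv2.cvtColor(im,cv2.COLOR_BGR2GRAY)
print(g[260:290,240:264])
s0=cv2.imread("pics/scene0.png"); h=cv2.cvtColor(s0,cv2.COLOR_BGR2HSV)
m=np.zeros(g.shape,np.uint8); m[265:345,215:285]=((h[...,1]<35)&(h[...,2]>200))[265:345,215:285]
c=max(cv2.findContours(m,cv2.RETR_EXTERNAL,cv2.CHAIN_APPROX_NONE)[0],key=cv2.contourArea)[:,0]
us=cv2.fitEllipse(c)[0]; print("lid",us,tri(S,us,T,(230,260.4)))
for u in((259.5,268.3),(258,268),(232,283),(231.8,284)): print(u,T.plane(u,.007)*1000)
# base: collar heights: marks in both views
for a,b in(((397,184.5),(457,215.7)),((421.5,200.5),(467,255)),((391.8,204.2),(426.5,241.8))): print(tri(S,a,T,b), T.plane(b,.11))
E
```

```text
[[137 136 132 115  83  64  66  72  75  82  88  87  90  62  56 146 157 157
  157 154 150 146 150 155]
 [135 134 131 111  80  58  63  68  72  76  82  85  85  81  40 110 151 157
  157 156 152 149 151 153]
 [134 135 128 107  71  58  60  64  68  72  78  81  82  85  42  54 148 159
  158 156 154 152 151 151]
 [134 135 125  99  63  58  58  62  64  68  73  79  79  78  55  30 145 159
  158 155 153 150 151 151]
 [134 135 114  89  62  57  57  60  62  65  70  75  76  77  70  25 124 154
  155 152 149 148 149 151]
 [138 125  99  76  60  58  58  57  59  61  68  73  73  74  75  30  69 101
  105 113 144 150 150 151]
 [138 111  83  63  59  58  58  57  58  60  65  70  71  70  67  27  19  23
   18  67 144 154 153 152]
 [126  96  68  59  59  58  57  59  58  59  63  66  68  67  62  25  20  23
   19  53 145 156 154 156]
 [107  76  56  55  57  58  59  59  58  59  62  63  64  65  60  22  18  19
   18  36 145 156 155 156]
 [ 81  61  55  56  57  59  59  57  57  59  60  61  63  63  51  18  12  12
   10  45 146 158 156 155]
 [ 62  57  56  56  56  61  56  57  57  60  60  61  62  62  41  12  25  27
   28  64 147 15
[... 1854 characters left out ...]
  77  78  78  79  79  78  77  78 148 158 157 156
  150 145 146 148 150 152]]
lid (244.65814208984375, 284.234375) (array([0.5285066 , 0.34812098, 0.12649342]), np.float64(0.00036905847859408273))
(259.5, 268.3) [[528.35875869 306.98920195]]
(258, 268) [[529.00124559 310.30354942]]
(232, 283) [[495.7840137  365.88602793]]
(231.8, 284) [[493.60506973 366.22366045]]
(array([ 0.62945277, -0.10660808,  0.09001612]), np.float64(0.0010438819807604056)) [[ 0.62409012 -0.10066426]]
(array([ 0.54940285, -0.11737303,  0.09604397]), np.float64(0.008761754610251379)) [[ 0.54428511 -0.1160399 ]]
(array([ 0.57034647, -0.03849514,  0.10689112]), np.float64(0.0016757775377468523)) [[ 0.57032982 -0.03712285]]
```

```bash
python3 -m creep '[[1,[0.015,-0.02,-0.03],[0,0,-2]],[1,[0.05,-0.06,-0.05],[0,0,-5]],[1,[0.085,-0.105,-0.05],[0,0,-8]],[1,[0.12,-0.15,-0.05],[0,0,-11]],[1,[0.155,-0.195,-0.05],[0,0,-14]],[1,[0.19,-0.24,-0.05],[0,0,-17]],[1,[0.225,-0.285,-0.05],[0,0,-20]],[1,[0.26,-0.33,-0.05],[0,0,-23]],[1,[0.295,-0.375,-0.05],[0,0,-26]],[1,[0.33,-0.42,-0.05],[0,0,-28]],[1,[0.36,-0.455,-0.05],[0,0,-29]],[1,[0.375,-0.472,-0.05],[0,0,-29.3]]]'
```

```text
t: 1.6
tool_pos: [0.4046, -0.0154, 0.2809]
tcp_rot: [-180.0, -0.0, 49.2]
contact_force: [0.3, -0.2, 0.3]
opening: 0.0854
grip_force: 0.0
```

```bash
python3 -m creep '[[1,[0.02,-0.01,0],[0,0,0]],[1,[0.06,-0.025,0],[0,0,0]],[1,[0.11,-0.045,0],[0,0,0]],[1,[0.16,-0.065,0],[0,0,0]],[1,[0.21,-0.085,0],[0,0,0]],[1,[0.26,-0.105,0.02],[0,0,0]],[1,[0.31,-0.125,0.04],[0,0,0]],[1,[0.345,-0.139,0.055],[0,0,0]],[1,[0.355,-0.143,0.06],[0,0,0]],[1,[0.355,-0.143,0.07],[0,0,0]],[1,[0.355,-0.143,0.07],[0,0,0]]]'; python3 - <<'E'
import cv2
from workcell import optics
import numpy as np
a=optics.snapshot("top")[200:340,170:310];b=optics.snapshot("scene")[200:340,170:310]
cv2.imwrite("pics/a.png",cv2.resize(np.hstack([a,b]),None,fx=2.8,fy=2.8,interpolation=cv2.INTER_CUBIC))
E
```

```text
t: 2.98
tool_pos: [0.5288, 0.3425, 0.2103]
tcp_rot: [-180.0, 0.1, 48.9]
contact_force: [0.1, -0.1, -0.3]
opening: 0.0854
grip_force: 0.0
```

View pics/a.png

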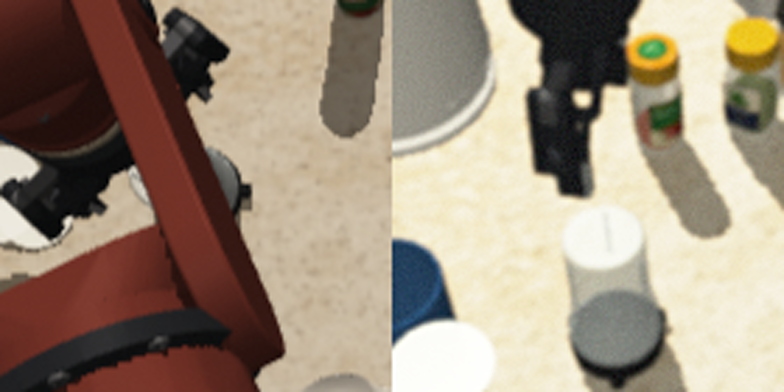

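The gripper is above the cup: in the scene view the fingertips are just above the cup's lid, with both fingers clear of it. Now I'll descend and grip.

```bash
python3 -m creep '[[1,[0.003,-0.003,0.01],[0,0,0]],[1,[0.003,-0.003,0.03],[0,0,0]],[1,[0.003,-0.003,0.05],[0,0,0]],[1,[0.003,-0.003,0.075],[0,0,0]],[1,[0.003,-0.003,0.1],[0,0,0]],[1,[0.003,-0.003,0.12],[0,0,0]],[1,[0.003,-0.003,0.13],[0,0,0]],[1,[0.003,-0.003,0.134],[0,0,0]],[1,[0.003,-0.003,0.134],[0,0,0]]]' && python3 -m creep '[[0.6,[0,0,0],[0,0,0]],[0.4,[0,0,0],[0,0,0]],[0.2,[0,0,0],[0,0,0]],[0,[0,0,0],[0,0,0]],[-0.5,[0,0,0],[0,0,0]],[-1,[0,0,0],[0,0,0]],[-1,[0,0,0],[0,0,0]],[-1,[0,0,0],[0,0,0]],[-1,[0,0,0],[0,0,0]]]' 60
```

```text
t: 4.2
tool_pos: [0.5298, 0.3485, 0.0777]
tcp_rot: [180.0, -0.0, 49.0]
contact_force: [0.1, 0.9, 1.8]
opening: 0.0856
grip_force: 0.0
t: 5.32
tool_pos: [0.5297, 0.349, 0.0785]
tcp_rot: [-180.0, -0.1, 49.0]
contact_force: [-1.5, 0.8, 6.5]
opening: 0.0549
grip_force: 63.0
```

```bash
python3 -m creep '[[-1,[0,0,-0.01],[0,0,0]],[-1,[0,0,-0.03],[0,0,0]],[-1,[0,0,-0.06],[0,0,0]],[-1,[0,0,-0.09],[0,0,0]],[-1,[0,0,-0.12],[0,0,0]],[-1,[0,0,-0.15],[0,0,0]],[-1,[0,0,-0.17],[0,0,0]],[-1,[-0.01,0.01,-0.17],[0,0,1]],[-1,[-0.03,0.03,-0.17],[0,0,4]],[-1,[-0.055,0.06,-0.17],[0,0,8]],[-1,[-0.08,0.09,-0.17],[0,0,13]],[-1,[-0.11,0.12,-0.17],[0,0,18]]]'
```

```text
t: 6.82
tool_pos: [0.5466, 0.1842, 0.2451]
tcp_rot: [-180.0, 0.2, 30.8]
contact_force: [1.4, -0.4, -3.3]
opening: 0.0547
grip_force: 63.6
```

```bash
python3 -m creep '[[-1,[-0.015,0.03,0],[0,0,4]],[-1,[-0.03,0.065,0],[0,0,8]],[-1,[-0.045,0.1,0],[0,0,12]],[-1,[-0.06,0.135,0],[0,0,16]],[-1,[-0.075,0.17,0],[0,0,20]],[-1,[-0.09,0.205,0],[0,0,25]],[-1,[-0.103,0.235,0],[0,0,29]],[-1,[-0.109,0.247,0],[0,0,30.8]],[-1,[-0.109,0.247,0],[0,0,30.8]],[-1,[-0.109,0.247,0],[0,0,30.8]]]'; python3 - <<'E'
import cv2
from workcell import optics,monitor
import numpy as np
A=optics.snapshot("top");B=optics.snapshot("scene")
cv2.imwrite("pics/topb.png",A);cv2.imwrite("pics/sceneb.png",B)
a=A[170:310,380:520];b=B[120:260,330:470]
cv2.imwrite("pics/b.png",cv2.resize(np.hstack([a,b]),None,fx=2.8,fy=2.8,interpolation=cv2.INTER_CUBIC))
s=monitor.observe();print(s['joints'],s['tool_pos'])
E
```

```text
t: 8.07
tool_pos: [0.581, -0.0803, 0.2467]
tcp_rot: [-179.9, 0.1, 0.3]
contact_force: [-1.1, 0.4, -2.0]
opening: 0.0549
grip_force: 63.9
[-1.47061446e+01  7.10255792e+00  9.68225598e+01  2.50582420e-02
  7.61079730e+01  7.49914789e+01] [ 0.58127377 -0.08005646  0.24710442]
```

View pics/b.png

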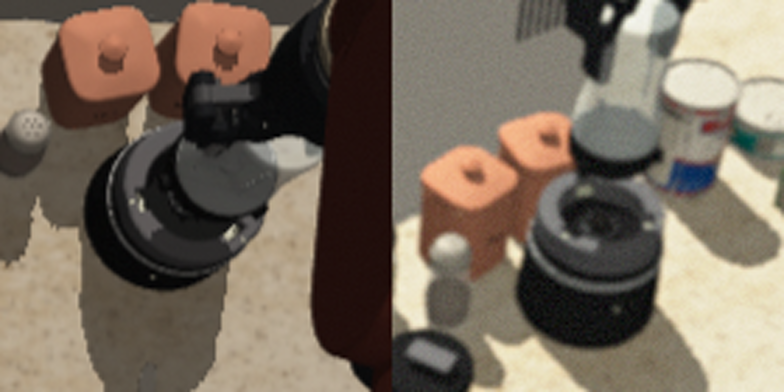

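The cup is held above the base. In the top view its foot is at about (461,232), with one lug near (474,244). In the scene view the foot is at about (410,172), with a lug near (424,176). I'll compare these with the expected positions.

```bash
python3 - <<'E'
from h import *
from workcell import monitor
C={n:Cam(n) for n in("scene","top")}
o=np.array([.5812,-.0802,.2468-.078]); 
out=[]
for n,(x0,y0) in(("top",(415,190)),("scene",(370,110))):
    c=C[n]; im=cv2.imread(f"pics/{n}b.png")
    t=np.radians(np.arange(0,360,5)); cs=np.c_[np.cos(t),np.sin(t),0*t]
    v=cv2.resize(im[y0:y0+80,x0:x0+80],None,fx=5,fy=5,interpolation=cv2.INTER_CUBIC)
    def dot(P,col):
        for u in c.px(P): cv2.circle(v,tuple(int(k) for k in (u-[x0,y0]+.5)*5),1,col,-1)
    dot(o+[0,0,.013]+.034*cs,(0,255,0)); dot(o+[0,0,.1305]+.028*cs,(255,255,0))
    dot(np.array([.5802,-.0835,.11])+.036*cs,(255,0,255))
    for a in(-18.7,101.3,-138.7):
        r=np.radians(a); d=np.array([np.cos(r),np.sin(r),0]); dot([o+.04*d+[0,0,.007]],(0,0,255)); 
        dot([np.array([.5802,-.0835,.11])+.046*np.array([np.cos(r),np.sin(r),0])],(0,255,255))
    print(n,c.px(o+[0,0,.013]),c.px(o+[0,0,.1305])); out.append(v)
cv2.imwrite("pics/c.png",np.hstack(out))
E
```

```text
top [[458.99088487 228.8980638 ]] [[481.96147987 213.01759447]]
scene [[408.08812617 168.99633937]] [[417.73919786 122.51483102]]
```

View pics/c.png

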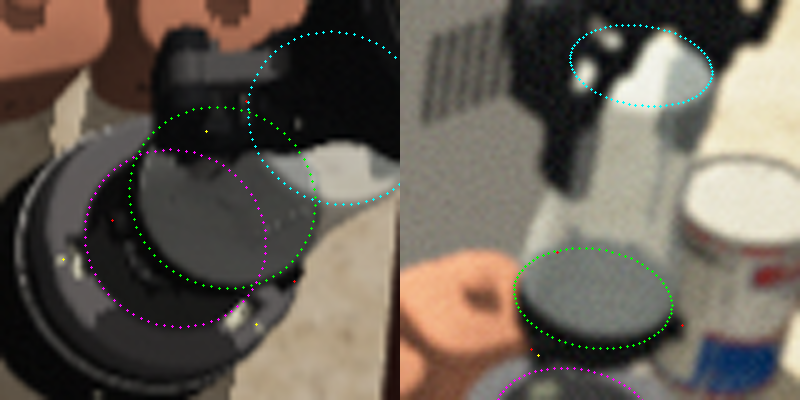

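```bash
python3 -m creep '[[-1,[0,0.0035,0.005],[0,0,0.3]],[-1,[0,0.0035,0.015],[0,0,0.3]],[-1,[0,0.0035,0.03],[0,0,0.3]],[-1,[0,0.0035,0.042],[0,0,0.3]],[-1,[0,0.0035,0.05],[0,0,0.3]],[-1,[0,0.0035,0.052],[0,0,0.3]],[-1,[0,0.0035,0.052],[0,0,0.3]],[-1,[0,0.0035,0.052],[0,0,0.3]]]'; python3 - <<'E'
import cv2
from workcell import optics,monitor
import numpy as np
A=optics.snapshot("top");B=optics.snapshot("scene")
cv2.imwrite("pics/topc.png",A);cv2.imwrite("pics/scenec.png",B)
f=lambda i,x,y:cv2.resize(i[y:y+80,x:x+80],None,fx=5,fy=5,interpolation=cv2.INTER_CUBIC)
cv2.imwrite("pics/d.png",np.hstack([f(A,405,200),f(B,365,150)]))
print(monitor.observe()['tool_pos'])
E
```

```text
t: 9.18
tool_pos: [0.582, -0.085, 0.1961]
tcp_rot: [180.0, -0.1, -0.1]
contact_force: [1.3, 0.5, -2.6]
opening: 0.0549
grip_force: 63.9
[ 0.58196027 -0.08491707  0.19600803]
```

View pics/d.png

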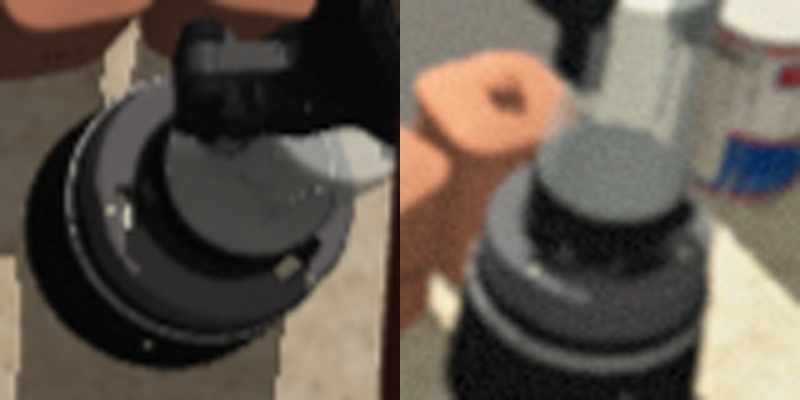

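The foot is centred over the well. In the top view the lower-right lug (crop 310,245) points at its notch mark (310,277). I'll lower it slowly and watch the force.

```bash
python3 -m creep '[[-1,[-0.001,-0.0015,0.002],[0,0,0]],[-1,[-0.001,-0.0015,0.004],[0,0,0]],[-1,[-0.001,-0.0015,0.006],[0,0,0]],[-1,[-0.001,-0.0015,0.009],[0,0,0]],[-1,[-0.001,-0.0015,0.011],[0,0,0]],[-1,[-0.001,-0.0015,0.011],[0,0,0]]]'; python3 -m creep '[[-1,[0,0,0.002],[0,0,0]],[-1,[0,0,0.004],[0,0,0]],[-1,[0,0,0.006],[0,0,0]],[-1,[0,0,0.006],[0,0,0]]]'
```

```text
t: 10.02
tool_pos: [0.5803, -0.0833, 0.1839]
tcp_rot: [-180.0, 0.0, -0.1]
contact_force: [-0.7, -0.3, -3.1]
opening: 0.0548
grip_force: 63.9
t: 10.52
tool_pos: [0.5805, -0.0837, 0.1781]
tcp_rot: [180.0, 0.0, -0.1]
contact_force: [1.1, -2.5, -2.9]
opening: 0.0546
grip_force: 63.7
```

```bash
python3 -m creep '[[-1,[0,0,0.002],[0,0,0]],[-1,[0,0,0.004],[0,0,0]],[-1,[0,0,0.006],[0,0,0]],[-1,[0,0,0.006],[0,0,0]]]'; python3 -m creep '[[-1,[0,0,0.002],[0,0,0]],[-1,[0,0,0.003],[0,0,0]],[-1,[0,0,0.004],[0,0,0]],[-1,[0,0,0.004],[0,0,0]]]'
```

```text
t: 11.02
tool_pos: [0.581, -0.0837, 0.1735]
tcp_rot: [179.9, -0.1, -0.1]
contact_force: [-1.8, -1.5, 5.7]
opening: 0.0548
grip_force: 64.4
t: 11.52
tool_pos: [0.5812, -0.0837, 0.1703]
tcp_rot: [179.9, -0.1, -0.1]
contact_force: [-3.3, -1.8, 7.6]
opening: 0.0548
grip_force: 64.6
```

```bash
python3 -m creep '[[-1,[0,0,0.001],[0,0,0]],[-1,[0,0,0.002],[0,0,0]],[-1,[0,0,0.003],[0,0,0]],[-1,[0,0,0.003],[0,0,0]]]' 80; python3 -m creep '[[-1,[0,0,0.001],[0,0,0]],[-1,[0,0,0.002],[0,0,0]],[-1,[0,0,0.003],[0,0,0]],[-1,[0,0,0.003],[0,0,0]]]'
```

```text
t: 12.02
tool_pos: [0.5813, -0.0837, 0.1679]
tcp_rot: [179.9, -0.1, -0.1]
contact_force: [-4.5, -1.1, 9.8]
opening: 0.0547
grip_force: 81.8
t: 12.52
tool_pos: [0.5815, -0.0837, 0.1675]
tcp_rot: [179.9, -0.1, -0.1]
contact_force: [-7.8, -0.8, 19.7]
opening: 0.0545
grip_force: 82.9
```

It reached the hard stop at a depth of about 10 mm, and the force jumped. I'll hold there and check with a picture.

```bash
for i in 1 2 3; do python3 -m creep '[[-1,[0,0,0.0005],[0,0,0]],[-1,[0,0,0.0005],[0,0,0]],[-1,[0,0,0.0005],[0,0,0]],[-1,[0,0,0.0005],[0,0,0]],[-1,[0,0,0.0005],[0,0,0]],[-1,[0,0,0.0005],[0,0,0]],[-1,[0,0,0.0005],[0,0,0]],[-1,[0,0,0.0005],[0,0,0]],[-1,[0,0,0.0005],[0,0,0]],[-1,[0,0,0.0005],[0,0,0]],[-1,[0,0,0.0005],[0,0,0]],[-1,[0,0,0.0005],[0,0,0]]]' | grep -E "t:|pos|force"; done; python3 - <<'E'
import cv2
from workcell import optics,monitor
import numpy as np
A=optics.snapshot("top");B=optics.snapshot("scene")
f=lambda i,x,y:cv2.resize(i[y:y+80,x:x+80],None,fx=5,fy=5,interpolation=cv2.INTER_CUBIC)
cv2.imwrite("pics/e.png",np.hstack([f(A,405,200),f(B,365,150)]))
E
```

```text
t: 14.02
tool_pos: [0.5816, -0.0837, 0.1675]
tcp_rot: [179.9, -0.1, -0.1]
contact_force: [-9.3, 0.6, 21.3]
grip_force: 82.9
t: 15.52
tool_pos: [0.5816, -0.0837, 0.1675]
tcp_rot: [179.9, -0.1, -0.1]
contact_force: [-9.6, -0.4, 23.6]
grip_force: 83.0
t: 17.02
tool_pos: [0.5817, -0.0837, 0.1675]
tcp_rot: [179.9, -0.1, -0.1]
contact_force: [-10.0, 1.3, 24.8]
grip_force: 83.2
```

View pics/e.png

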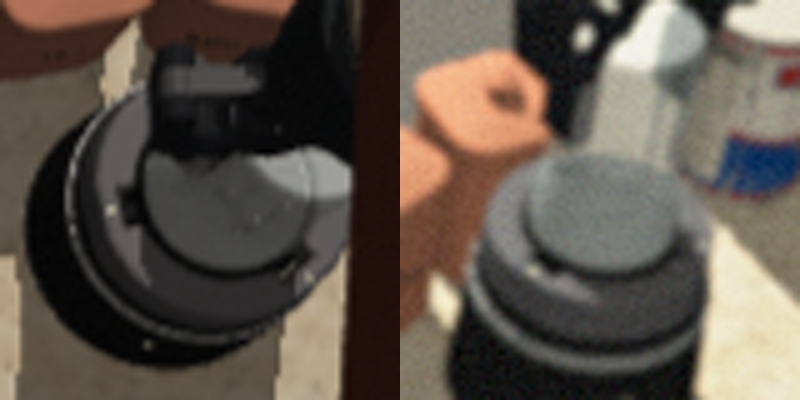

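The foot is sunk level in the well, with its lugs in the notches at crop (125,205) and (297,270). It has been held at the stop for more than 4 s.

```bash
python3 -c "
from workcell import job_done
print(job_done())"
```

```text
the job is handed in; nothing more can be done
None
```

I set the blender cup in the base with its lugs in the notches and pressed it to the hard stop, then held it there over 4 s with 25 N down force; I handed the job in with it still gripped and pushed down.

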